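# Set up the running-in stand and lock its regulator

## Robot

A 6-joint arm with a two-finger parallel gripper is mounted at the origin on the work surface. World frame = base frame: x ahead of the robot, y to its left, z up, the work surface at z = 0. Lengths are in m, angles in rad, forces in N, time in s.
With the tool pointing down it reaches from about 0.35 to 0.975 m from the base axis. Payload 4.9 kg.
Tool frame: the origin (TCP) lies at the very end of the fingers, on their centre line; the grasp point (between the pads) lies manip.grip_point_offset behind it (manip.grip_point_offset is the distance from the TCP to the grasp point, in m); z points along the fingers, y is the line along which they close (so a half turn about z gives the same grasp; the last joint's range is limited). The gripper opens to 85 mm and grips with 20 to 120 N. Pads are 22 mm wide; open, the fingers measure 114 mm over their backs; the gripper's body (76 mm by 85 mm) begins 54 mm behind the grasp point. The pads swing forward as they close: fully open they stand 13 mm farther back than shut.
Start: joints at [-0.119, 0.053, 1.613, -0, 1.476, -0.119], TCP at [0.625, 0, 0.231] pointing down, gripper open.
Joint ranges: [-3.01, 3.01], [-1.01, 2.22], [0.06, 2.58], [-1.02, 4.17], [0.09, 2.62], [-3.14, 3.14]. Speed limits (rad/s): [2.57, 2.57, 3.14, 3.14, 3.14, 3.14].

## Interface

Orientations are given as a unit quaternion [w, x, y, z].
In Python, from plant import manip gives the robot as it stands.
- The arm moves only by the shell command python3 -m crank 'ROWS' [OPENING]. ROWS is JSON, a list of rows, each an object of numbers: "x", "y", "z": the shift along the tool's x, y, z in cm; "turn": the turn about the tool's z in rad. In form: [{"x": .., "y": .., "z": .., "turn": ..}, ...]. A call has 1 to 5 rows; each row shifts and turns the commanded pose from where the row before left it, along the tool's axes as they then stand; what a row does not reach is not made up. A row lasts 1/10 s, in which the tool goes at most 50 mm and 8.59 degrees, less where a joint would pass 70% of its speed; a pose out of reach is approached as far as the arm can. A call with a gripper value outside its range is refused whole. OPENING is the opening in per cent of the stroke, from 0 (shut) to 100 (fully open), set as the call begins (- or left out, the last holds). The fingers move at their own pace and stop on an object; the grip force is fixed at half the most. Time passes only in rows, so rows that do not move let the fingers close. It gives the time, the measured TCP pose, the force, the opening and the grip force at its end, in the units of the state.
- manip.state(): the state, without advancing time (a new reading comes with each control period).
- manip.grab_frame(name): name is "scene" or "side" or "wrist"; returns (picture, depth): 400x640x3 uint8, red, green, blue; 400x640 float32, m along the optical axis (not along the pixel's ray), 0 where there is no reading.
- manip.camera_model(name): a dict with "mtx" (3x3 intrinsics, pixels), "world_to_cam" (4x4, takes a point from world to camera coordinates). Camera axes: x right, y down, z forward; pixel columns grow to the right and rows downward; lengths in m; the calibration is good to about 2 mm. The wrist camera is an equidistant fisheye: a pixel r from the principal point sees the ray r / f radians off the axis. A picture is of the moment at which its call begins: read the wrist's pose just before it. camera_model takes no time and is no camera call; for the wrist camera it gives the pose at the moment of the call.
- manip.job_done(): hands the job in; it is judged then, once.
The state is a dict: "time": time; "joint_pos": joint angles; "joint_vel": joint speeds; "joint_efforts": joint torques, N m; "tool_pos": TCP position; "tool_rot": TCP orientation; "contact_force": force on the tool from outside, world axes, zero at the start; "ft_torque": the same for the moment, N m; "gripper_width": opening from 0.0 (shut) to 1.0 (fully open); "grasp_force": force on a finger pad.
Only numpy, scipy, OpenCV 4.12 (cv2) and the standard library are available. Lean on these libraries where they do the work, as an engineer would, in place of code of your own. Each camera call takes 0.05 s, during which the arm holds its last target. There are 200 camera calls.

## Task

Lift the brass wheel out of its wooden cradle and lay it gently in the running-in stand, both axle ends down on the floors of their slots, the wheel about midway between the uprights, and let it go. Then turn the regulator knob until its white pointer stands at the red mark, and after that slide the clear cover fully home over the knob. Leave the other things on the bench where they are.

Things in the scene. Friction and masses are not known exactly. Their poses are not given: they have to be found in the camera images.
- wheel: Loose brass gear wheel on a steel axle, 0.35 kg. Wheel 76 mm dia., 14 mm thick, in the middle of the 140 mm axle (8 mm dia.; dark bosses of 14 mm dia. beside the wheel). Origin: wheel centre, on the axle; y along the axle, x and z spin. Starts level in the cradle, origin 52 mm above the table. Pinch the wheel's flat faces above the axle, fingers closing along the axle.
- axle_end_a (a point): Centre of the axle's end face at +y of the wheel (70 mm from the wheel's centre).
- axle_end_b (a point): Centre of the axle's end face at -y of the wheel.
- cradle: Fixed wooden cradle. Origin: centre of its underside, on the table; the axle lies along its y. Base 90 x 130 x 10 mm; two uprights (56 mm wide in x, 12 mm thick) at y = +50 and -50 mm, tops 70 mm above the table, open slots like the stand's, floors 48 mm up.
- stand: Fixed stand: blue base 110 x 150 x 12 mm, two brass uprights (56 mm wide in x, 8 mm thick) at y = +-50 mm, tops 84 mm up. Origin: centre of underside, on the table. Open slots along y at x = 0: 12 mm wide for the lower 12 mm, then flaring at 45 deg to 32 mm. Slot floors 62 mm up: a seated axle's centre is 66 mm above the table, the wheel midway. Axle either way round.
- regulator: Fixed drive regulator: green box 245 x 116 x 36 mm, long side along x (x = -127 to +118 mm). Origin: on the table, on the box's centre line. On top: dark dial with the knob's axis at x = +60 mm; the clear cover, centred at x = -70 mm when fully open.
- knob (a joint): Angle of the regulator knob in rad, 0 to 1.75, growing clockwise seen from above; stays where it is left (friction about 0.06 Nm). At 0 its pointer stands 0.8 rad anticlockwise from the regulator's x axis.
- knob_grip (a point): Grip point of the black knob, on its vertical axis, 57 mm above the table. The knob is a bar 58 mm long, 16 mm wide, 30 mm high (42 to 72 mm above the table) on a disc of 58 mm diameter. The bar lies along the pointer: close the fingers across it.
- pointer_tip (a point): Tip of the white pointer that turns with the knob, 38 mm from the knob's axis, 41 mm above the table.
- red_mark (a point): Inner end of the red mark (12 x 6 mm block) on the dial's edge, 38 mm from the knob's axis, 41 mm above the table. Its place differs each time, always clockwise of where the pointer starts (by 0.5 to 1.45 rad). It cannot be moved by the robot. When the knob is set, pointer_tip and red_mark coincide.
- cover (a joint): Travel of the clear lock cover in m along the regulator's x axis: 0 fully open, 0.13 fully home against its stop, centred over the knob. Friction about 2.5 N; stays where it is left.
- cover_grip (a point): Middle of the yellow grip on top of the cover, 94.5 mm above the table: a block 20 mm (regulator's x) x 44 mm (y) x 26 mm high, its top 107.5 mm above the table. The cover is a clear tunnel 84 mm long and 108 mm wide, its top 81.5 mm above the table, passing over the knob.
- oil: Bystander: oil bottle, 50 mm diameter, 100 mm high. Origin: centre of its underside.
- tray: Bystander: open yellow tray 100 x 150 x 35 mm. Origin: centre of its underside.
- screwdriver: Bystander: screwdriver with red handle, lying flat.
- pot: Bystander: white ceramic pot, 70 mm diameter, 70 mm high. Origin: centre of its underside.

How it is judged:
By the outcome, as a careful person would: the job done as asked, in the order asked, and still so for the second after the job is handed in, with the robot touching nothing.
It also fails if it takes over 64 s, if anything falls off the work surface, if the arm or the gripper's body presses on something with over 40 N, if the wrist force passes 120 N, or if a joint passes its speed limit or range.

## Working session

There is one attempt and no reset: what is moved stays moved. The work goes in short steps, Python scripts to look and compute and a shell command to move; the robot and the scene stay as the last step left them, time stands still between calls to the robot, and variables do not carry over. Pictures are saved under pics/ and viewed, at most 11 in all, crops included, and the job is handed in when it is done.

```bash
mkdir -p pics; ls
cat > h.py <<'E'
import numpy as np, cv2
from plant import manip
def grab(n):
    m=manip.camera_model(n); im,d=manip.grab_frame(n)
    return im,d,np.array(m["mtx"]),np.array(m["world_to_cam"])
def world(d,K,T,fish=False):
    v,u=np.mgrid[:d.shape[0],:d.shape[1]].astype(float)
    x=(u-K[0,2])/K[0,0]; y=(v-K[1,2])/K[1,1]
    if fish:
        r=np.hypot(x,y); s=np.tan(np.minimum(r,1.5))/np.maximum(r,1e-9); x=x*s;y=y*s
    P=np.stack([x*d,y*d,d],-1)
    W=(P-T[:3,3])@T[:3,:3]
    W[d<=0]=np.nan
    return W
def save(n,im): cv2.imwrite("pics/"+n,im[...,::-1])
E
python3 - <<'E'
from h import *
print(manip.state()); print(manip.grip_point_offset)
a=[]
for n in("scene","side"):
    im,d,K,T=grab(n); np.savez(n,im=im,d=d,K=K,T=T); save(n+"1.png",im)
    print(n,K,T, (d>0).mean())
E
```

```text
pics
{'time': 0.0, 'joint_pos': array([-1.19002143e-01,  5.33155697e-02,  1.61429066e+00,  2.51290040e-05,
        1.47598607e+00, -1.19002936e-01]), 'joint_vel': array([ 0.00184953,  0.00071608,  0.00122047,  0.00074918, -0.00122031,
        0.00053988]), 'joint_efforts': array([ 2.70554956e-04, -3.93670499e+01, -3.70175600e+01, -1.62778279e-04,
        6.93513779e-03, -6.06393527e-06]), 'tool_pos': array([6.24383410e-01, 7.98424079e-05, 2.30090606e-01]), 'tool_rot': array([-7.93646367e-04,  7.07106997e-01,  7.07105858e-01, -6.08215834e-04]), 'contact_force': array([-0.56507609,  0.34534488, -0.22103885]), 'ft_torque': array([-0.01025479,  0.02310257, -0.00142916]), 'grasp_force': 0.0, 'gripper_width': 1.0004219605136468}
0.0187
scene [[456.96309592   0.         313.84131143]
 [  0.         456.96309592 195.83650753]
 [  0.           0.           1.        ]] [[ 0.73996112  0.67257479 -0.01003458 -0.40788622]
 [ 0.53396166 -0.59640183 -0.59932445 -0.24196182]
 [-0.40907516  0.43811871 -0.80044332  1.38989669]
 [ 0.          0.          0.          1.        ]] 0.99597265625
side [[469.38527274   0.         316.84729792]
 [  0.         469.38527274 204.33754498]
 [  0.           0.           1.        ]] [[-0.87083569 -0.49148578  0.00932331  0.46819026]
 [-0.25556265  0.4364524  -0.86266856  0.23513801]
 [ 0.41992015 -0.75362526 -0.50568373  0.91006599]
 [ 0.          0.          0.          1.        ]] 0.99615625
```

View pics/scene1.png

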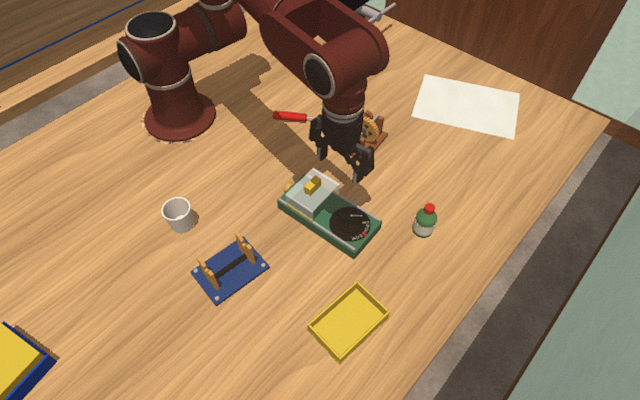

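View pics/side1.png

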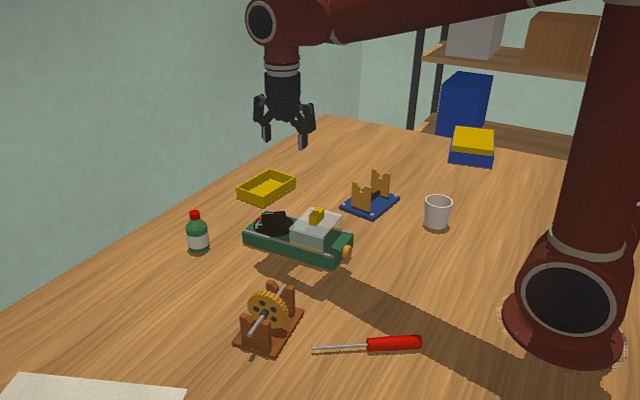

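The scene view shows the stand at (232,270), the regulator at (330,215) and the cradle partly hidden at (372,130). The side view shows the wheel in the cradle at (268,310), the stand at (370,200), the regulator at (300,240) and the knob at (272,222). Next I'll measure them from depth.

```bash
cat > m.py <<'E'
from h import *
def rect(P): 
    r=cv2.minAreaRect(P[:,:2].astype(np.float32)*1000); return np.round(r[0],1),np.round(r[1],1),round(r[2],1)
C={}
for n in("scene","side"):
    z=np.load(n+".npz"); W=world(z["d"],z["K"],z["T"]); C[n]=(W,z["im"],cv2.cvtColor(z["im"],cv2.COLOR_RGB2HSV).astype(int))
    print(n,"table z",np.nanmedian(W[250:,:][...,2]))
def sel(n,box,zr,f):
    W,im,H=C[n]; u0,v0,u1,v1=box; w=W[v0:v1,u0:u1].reshape(-1,3);h=H[v0:v1,u0:u1].reshape(-1,3)
    m=(w[:,2]>zr[0])&(w[:,2]<zr[1])&f(h); return w[m]
blue=lambda h:(h[:,0]>100)&(h[:,0]<130)&(h[:,1]>120)
green=lambda h:(h[:,0]>55)&(h[:,0]<95)&(h[:,1]>90)
yel=lambda h:(h[:,0]>18)&(h[:,0]<33)&(h[:,1]>150)
allf=lambda h:h[:,0]>-1
def rep(t,P): print(t,len(P), *( (rect(P),P.mean(0).round(4), P[:,2].max().round(4)) if len(P)>5 else ()))
for n,b in(("scene",(185,230,275,305)),("side",(335,165,405,222))):
    rep(n+" stand base",sel(n,b,(.006,.02),blue))
    P=sel(n,b,(.045,.095),allf); rep(n+" stand up",P)
    if len(P)>5:
        c,l=cv2.kmeans(P[:,:2].astype(np.float32),2,None,(3,50,1e-5),5,0)[1:]; print(l)
for n,b in(("scene",(270,165,385,260)),("side",(238,200,356,275))):
    rep(n+" reg",sel(n,b,(.025,.045),green)); rep(n+" grip",sel(n,b,(.085,.115),yel)); rep(n+" grip top",sel(n,b,(.103,.115),yel))
n="side"; b=(228,275,308,360)
rep("cradle all",sel(n,b,(.015,.1),allf)); rep("wheel",sel(n,b,(.074,.1),allf)); rep("crad base",sel(n,b,(.006,.013),allf))
rep("knob",sel(n,(250,205,292,240),(.06,.076),allf)); rep("knob s",sel("scene",(325,200,375,245),(.06,.076),allf))
E
python3 m.py
```

```text
scene table z 0.00017782785151902576
side table z -0.0003135976345747533
scene stand base 603 (array([ 509. , -245.9]), array([146.1, 107.1]), 82.5) [ 0.5067 -0.2604  0.0125] 0.0179
scene stand up 346 (array([ 507.6, -245.3]), array([109.1,  57.8]), 82.2) [ 0.5113 -0.2441  0.0704] 0.0895
[[ 0.51698005 -0.19761096]
 [ 0.50496507 -0.29628593]]
side stand base 480 (array([ 508.5, -241.1]), array([154.7, 112.8]), 83.6) [ 0.49   -0.2245  0.0105] 0.0146
side stand up 522 (array([ 512.4, -153.4]), array([294.1,  64.6]), 86.8) [ 0.5063 -0.2157  0.0652] 0.0846
[[ 0.5075471  -0.23898454]
 [ 0.49645695 -0.02588751]]
scene reg 2
scene grip 182 (array([532.1,  16.6]), array([18.3, 44. ]), 3.4) [0.5351 0.0136 0.1023] 0.1111
scene grip top 107 (array([532.1,  16.5]), array([18.3, 43. ]), 3.6) [0.533  0.0152 0.1077] 0.1111
side reg 555 (array([579.1,  26.5]), array([243.4, 114. ]), 3.5) [0.5452 0.043  0.0329] 0.0385
side grip 197 (array([529.5,  20.5]), array([19.4, 47.3]), 3.8) [0.5267 0.0247 0.0996] 0.1085
side grip top 95 (array([529.2,  20. ]), array([18.5, 45.7]), 6.9) [0.5287 0.0202 0.106 ] 0.1085
cradle all 2335 (array([480.3, 290.6]), array([138.2,  77.7]), 87.6) [0.4755 0.2987 0.0545] 0.0934
wheel 335 (array([480.2, 289.4]), array([66.3, 17.4]), 7.3) [0.4772 0.2918 0.0831] 0.0934
crad base 953 (array([481.1, 287.2]), array([ 91.4, 131.8]), 7.5) [0.4594 0.3038 0.0092] 0.0129
knob 184 (array([617.1,  57. ]), array([ 58., 101.]), 42.2) [0.6352 0.0335 0.0677] 0.0756
knob s 192 (array([646.9,  22.9]), array([57.3, 17.2]), 42.9) [0.6476 0.0218 0.0703] 0.0759
```

Run:
```python
from h import *
a=np.load("side.npz")["im"][200:370,220:400]; b=np.load("scene.npz")["im"][160:270,260:400]
a=cv2.resize(a,(530,500),interpolation=cv2.INTER_CUBIC)
b=cv2.resize(b,None,fx=4,fy=4,interpolation=cv2.INTER_CUBIC)
save("a.png",cv2.resize(a,(530,500))); save("b.png",b)
```

```text
(no output)
```

View pics/a.png

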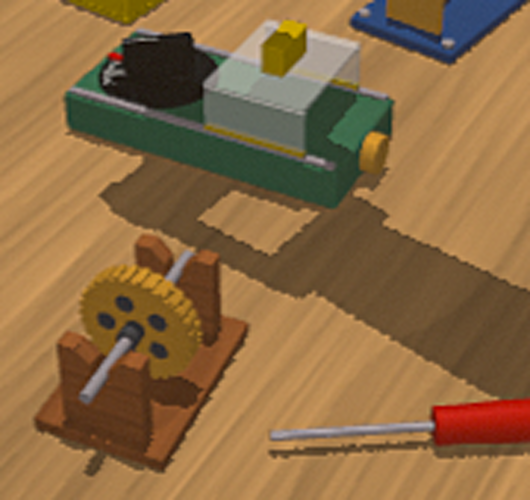

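The bench is measured. The wheel is at about (0.480, 0.289), with its axle about 7° off world y. The stand is at (0.508, -0.244), turned about -7°. The regulator is turned about +3.5°, with its knob at (0.645, 0.026). Next I move above the wheel and look from close by.

```bash
python3 -m crank '[{"x":4.8,"y":-2.4},{"x":4.8,"y":-2.4},{"x":4.8,"y":-2.4},{"x":4.8,"y":-2.4},{"x":4.8,"y":-2.4}]' && python3 -m crank '[{"x":4.9,"y":-2.5},{"turn":0.145},{"turn":0.145},{"turn":0.145},{"turn":0.145}]' && python3 -m crank '[{"turn":0.145},{"turn":0.145},{"turn":0.145},{"turn":0.145},{"turn":0.145}]' && python3 -m crank '[{"turn":0.14},{},{}]'
python3 - <<'E'
from h import *
s=manip.state();print(s['tool_pos'],s['tool_rot'])
im,d,K,T=grab("wrist");np.savez("w1",im=im,d=d,K=K,T=T);save("w1.png",im)
print(K,T)
W=world(d,K,T,True)
# cradle region points
def rect(P): return cv2.minAreaRect(P[:,:2].astype(np.float32)*1000)
P=W.reshape(-1,3);near=np.hypot(P[:,0]-.48,P[:,1]-.289)<.1
for a,b in((.006,.014),(.06,.072),(.076,.1),(.0,.2)):
    Q=P[near&(P[:,2]>a)&(P[:,2]<b)]; print(a,len(Q),rect(Q) if len(Q)>5 else'')
E
```

```text
[6.24432761e-01 8.99172868e-05 2.30204829e-01] [-7.18949881e-04  7.07104247e-01  7.07108721e-01 -5.68283684e-04]
[[309.70691629   0.         313.83011876]
 [  0.         309.70691629 200.15222883]
 [  0.           0.           1.        ]] [[ 9.99998283e-01 -2.69930337e-04 -1.83309142e-03 -6.23914841e-01]
 [ 2.60641982e-04 -9.59000662e-01  2.83403709e-01 -3.66526013e-02]
 [-1.83443514e-03 -2.83403700e-01 -9.58998945e-01  3.79904450e-01]
 [ 0.00000000e+00  0.00000000e+00  0.00000000e+00  1.00000000e+00]]
0.006 210 ((469.4391174316406, 217.56541442871094), (13.245521545410156, 51.193294525146484), 80.88177490234375)
0.06 0 
0.076 0 
0.0 1730 ((466.3360900878906, 209.8837127685547), (39.266056060791016, 158.1000518798828), 80.29247283935547)schema error: expected keys x, y, z, turn
```

View pics/w1.png

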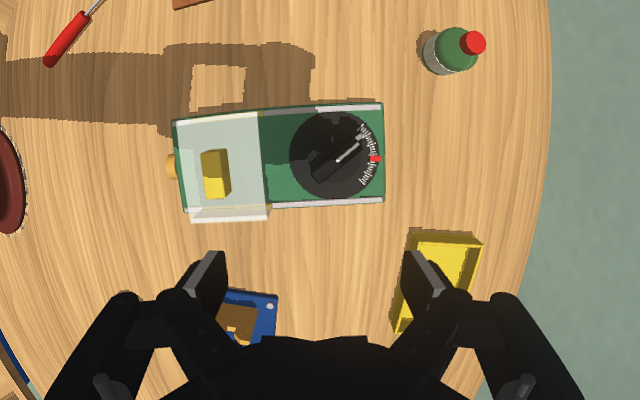

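Every row needs all four keys, so nothing moved. The wrist picture still helps: the regulator is in full view, with the red mark at (376,158) and the white pointer from (338,160) to (362,138). I'll measure both from this frame and then make the move.

```bash
python3 - <<'E'
from h import *
z=np.load("w1.npz");im=z["im"];W=world(z["d"],z["K"],z["T"],True);H=cv2.cvtColor(im,cv2.COLOR_RGB2HSV).astype(int)
v,u=np.mgrid[:400,:640]
box=(u>285)&(u<388)&(v>105)&(v<205)
red=box&((H[...,0]<8)|(H[...,0]>172))&(H[...,1]>150)&(H[...,2]>100)
print("red",red.sum(),W[red].mean(0),W[red].min(0),W[red].max(0))
k=box&(W[...,2]>.065)&(W[...,2]<.08); print("knob",k.sum(),cv2.minAreaRect(W[k][:,:2].astype(np.float32)*1000))
wh=box&(H[...,1]<60)&(H[...,2]>140)
for c in zip(u[wh],v[wh],W[wh].round(4).tolist()): 
    if c[0]<368 and 130<c[1]<165: print(c)
g=(u>190)&(u<240)&(v>140)&(v<205)&(W[...,2]>.103); print("grip",cv2.minAreaRect(W[g][:,:2].astype(np.float32)*1000),W[g][:,2].mean())
b=(u>150)&(u<400)&(v>90)&(v<215)&(W[...,2]>.028)&(W[...,2]<.04)&(H[...,0]>55)&(H[...,0]<95)&(H[...,1]>90);print("reg",cv2.minAreaRect(W[b][:,:2].astype(np.float32)*1000))
E
Z='' ; python3 -m crank '[{"x":4.8,"y":-2.4,"z":0,"turn":0},{"x":4.8,"y":-2.4,"z":0,"turn":0},{"x":4.8,"y":-2.4,"z":0,"turn":0},{"x":4.8,"y":-2.4,"z":0,"turn":0},{"x":4.8,"y":-2.4,"z":0,"turn":0}]' && python3 -m crank '[{"x":4.9,"y":-2.5,"z":0,"turn":0},{"x":0,"y":0,"z":0,"turn":0.145},{"x":0,"y":0,"z":0,"turn":0.145},{"x":0,"y":0,"z":0,"turn":0.145},{"x":0,"y":0,"z":0,"turn":0.145}]' && python3 -m crank '[{"x":0,"y":0,"z":0,"turn":0.145},{"x":0,"y":0,"z":0,"turn":0.145},{"x":0,"y":0,"z":0,"turn":0.145},{"x":0,"y":0,"z":0,"turn":0.145},{"x":0,"y":0,"z":0,"turn":0.145}]' && python3 -m crank '[{"x":0,"y":0,"z":0,"turn":0.14},{"x":0,"y":0,"z":0,"turn":0},{"x":0,"y":0,"z":0,"turn":0}]'
cat > w.py <<'E'
import sys
from h import *
from scipy.spatial.transform import Rotation as R
def look(name):
    s=manip.state();q=s['tool_rot'];M=R.from_quat([q[1],q[2],q[3],q[0]]).as_matrix()
    im,d,K,T=grab("wrist");np.savez(name,im=im,d=d,K=K,T=T);save(name+".png",im)
    print("tcp",s['tool_pos'].round(4),"yaw(tool y) deg",np.degrees(np.arctan2(M[1,1],M[0,1])).round(2),"F",s['contact_force'].round(1),"z",M[:,2].round(3))
    return im,world(d,K,T,True),cv2.cvtColor(im,cv2.COLOR_RGB2HSV).astype(int),s['tool_pos'],M
def rect(P): return cv2.minAreaRect(P[:,:2].astype(np.float32)*1000)
E
python3 - <<'E'
from w import *
im,W,H,p,M=look("w2")
P=W.reshape(-1,3);near=np.hypot(P[:,0]-.48,P[:,1]-.289)<.1
for a,b in((.006,.014),(.06,.072),(.076,.1)):
    Q=P[near&(P[:,2]>a)&(P[:,2]<b)]; print(a,len(Q),rect(Q) if len(Q)>5 else'')
E
```

```text
red 60 [0.69112423 0.02210677 0.04170995] [0.68520622 0.01883786 0.03983869] [0.69685795 0.02479118 0.0432233 ]
knob 930 ((646.0777587890625, 24.083202362060547), (57.81681823730469, 16.815933227539062), 40.09253692626953)
(np.int64(363), np.int64(131), [0.6775, 0.0514, 0.0373])
(np.int64(364), np.int64(131), [0.6784, 0.0515, 0.0384])
(np.int64(367), np.int64(131), [0.6819, 0.0515, 0.0372])
(np.int64(362), np.int64(132), [0.6763, 0.0503, 0.0379])
(np.int64(363), np.int64(132), [0.6774, 0.0503, 0.0377])
(np.int64(365), np.int64(132), [0.6797, 0.0503, 0.0371])
(np.int64(366), np.int64(132), [0.6806, 0.0505, 0.0388])
(np.int64(364), np.int64(133), [0.6787, 0.0492, 0.037])
(np.int64(365), np.int64(133), [0.6796, 0.0493, 0.0378])
(np.int64(359), np.int64(134), [0.6719, 0.0486, 0.0459])
(np.int64(360), np.int64(134), [0.6731, 0.0486, 0.0449])
(np.int64(363), np.int64(134), [0.6776, 0.0481, 0.0368])
(np.int64(364), np.int64(134), [0.6786, 0.0482, 0.0376])
(np.int64(367), np.int64(134), [0.6818, 0.0483, 0.0381])
(np.int64(358), np.int64(135), [0.6709, 0.0475, 0.0453])
(np.int64(359), np.int6
[... 6599 characters left out ...]
0.4902, 0.2681, 0.2309]
tool_rot: [0.0, 0.992, 0.13, -0.0]
contact_force: [0.4, -0.7, 0.2]
gripper_width: 1.005
grasp_force: 0.0
time: 1.95
tool_pos: [0.4903, 0.2681, 0.231]
tool_rot: [0.0, 0.998, 0.064, -0.0]
contact_force: [0.1, 0.1, -1.2]
gripper_width: 0.998
grasp_force: 0.0
tcp [0.4903 0.2681 0.231 ] yaw(tool y) deg -82.63 F [ 0.1  0.1 -1.2] z [-0. -0. -1.]
0.006 4454 ((456.769287109375, 280.60906982421875), (143.9254150390625, 130.15084838867188), 7.514855861663818)
0.06 1246 ((483.634033203125, 284.6329650878906), (76.54378509521484, 112.25891876220703), 6.4369378089904785)
0.076 918 ((481.83502197265625, 287.63409423828125), (65.47734832763672, 14.327845573425293), 6.757126808166504)
```

View pics/w2.png

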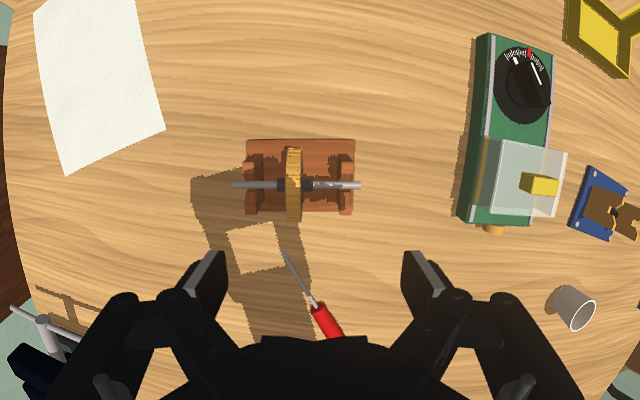

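The wheel is now in view at (294,183), and depth gives a centre of (0.4815, 0.2878) with the axle at 96.8°. The width of 14.3 mm agrees with the size given. I'll shift, narrow the fingers so they pass between the uprights, descend and close.

```bash
python3 -m crank '[{"x":-0.6,"y":-2.06,"z":0,"turn":0.01},{"x":0,"y":0,"z":4,"turn":0},{"x":0,"y":0,"z":4,"turn":0},{"x":0,"y":0,"z":3,"turn":0},{"x":0,"y":0,"z":0,"turn":0}]' 50 && python3 -m crank '[{"x":0,"y":0,"z":2.5,"turn":0},{"x":0,"y":0,"z":2,"turn":0},{"x":0,"y":0,"z":1.6,"turn":0},{"x":0,"y":0,"z":0,"turn":0},{"x":0,"y":0,"z":0,"turn":0}]' && python3 -m crank '[{"x":0,"y":0,"z":0,"turn":0},{"x":0,"y":0,"z":0,"turn":0},{"x":0,"y":0,"z":0,"turn":0},{"x":0,"y":0,"z":0,"turn":0},{"x":0,"y":0,"z":0,"turn":0}]' 0
```

```text
time: 2.5
tool_pos: [0.4782, 0.2863, 0.1156]
tool_rot: [0.002, 0.998, 0.059, -0.005]
contact_force: [-0.2, -0.1, -0.6]
gripper_width: 0.5
grasp_force: 0.0
time: 3.0
tool_pos: [0.4826, 0.2881, 0.0614]
tool_rot: [-0.0, 0.998, 0.058, 0.001]
contact_force: [0.1, -0.7, -0.2]
gripper_width: 0.504
grasp_force: 0.0
time: 3.5
tool_pos: [0.4831, 0.2884, 0.062]
tool_rot: [-0.001, 0.998, 0.058, 0.001]
contact_force: [0.1, -0.1, 6.3]
gripper_width: 0.153
grasp_force: 60.5
```

Gripped: the opening is 13 mm, which matches the wheel, at 60 N. Next I lift and take a look at the grasp.

```bash
python3 -m crank '[{"x":0,"y":0,"z":-0.5,"turn":0},{"x":0,"y":0,"z":-1.5,"turn":0},{"x":0,"y":0,"z":-3,"turn":0},{"x":0,"y":0,"z":-4,"turn":0},{"x":0,"y":0,"z":-3,"turn":0}]' && python3 -m crank '[{"x":0,"y":0,"z":0,"turn":0},{"x":0,"y":0,"z":0,"turn":0}]'
python3 - <<'E'
from w import *
im,W,H,p,M=look("w3")
z=np.load("scene.npz");
im,d,K,T=grab("side");np.savez("s3",im=im,d=d,K=K,T=T)
q=manip.state()['tool_pos']-[0,0,.03];c=T[:3,:3]@q+T[:3,3];u,v=(K@c/c[2])[:2].astype(int);print(u,v)
a=cv2.resize(im[max(v-60,0):v+60,u-70:u+70],None,fx=3,fy=3,interpolation=2)
b=cv2.imread("pics/w3.png")[...,::-1][150:400,150:490]
h=max(a.shape[0],b.shape[0]);o=np.zeros((h,a.shape[1]+b.shape[1],3),np.uint8);o[:a.shape[0],:a.shape[1]]=a;o[:b.shape[0],a.shape[1]:]=b;save("c3.png",o)
E
```

```text
time: 4.0
tool_pos: [0.4813, 0.2876, 0.1816]
tool_rot: [0.0, 0.998, 0.058, -0.001]
contact_force: [0.4, 0.7, -4.3]
gripper_width: 0.151
grasp_force: 60.9
time: 4.2
tool_pos: [0.4813, 0.2876, 0.1794]
tool_rot: [0.0, 0.998, 0.058, -0.001]
contact_force: [0.4, -0.5, -5.4]
gripper_width: 0.155
grasp_force: 60.9
tcp [0.4813 0.2876 0.1794] yaw(tool y) deg -83.36 F [ 0.4 -0.5 -5.4] z [-0.001 -0.    -1.   ]
265 267
```

View pics/c3.png

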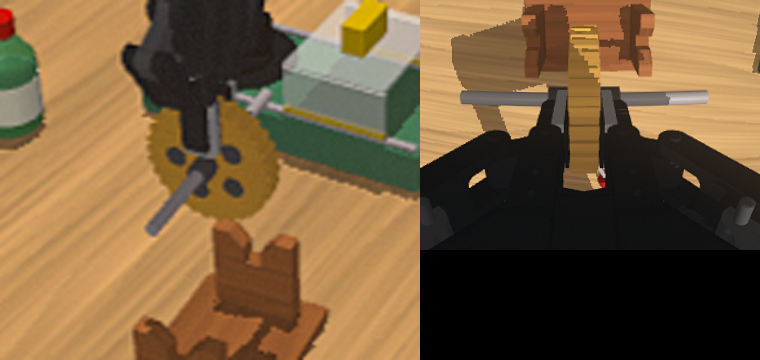

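The wheel hangs level in the fingers, with the axle visible at v≈247 in the full wrist frame, ends near u=192 and u=437. I'll measure the axle relative to the TCP, along with a refined stand pose.

Run:
```python
from h import *
z=np.load("w3.npz");W=world(z["d"],z["K"],z["T"],True);v,u=np.mgrid[:400,:640]
t=np.array([.4813,.2876,.1794])
for a,b in((188,265),(360,440)):
    m=(u>=a)&(u<b)&(v>230)&(v<262)&(W[...,2]>.15)&(W[...,2]<.19)
    P=W[m];y=np.array([np.sin(np.radians(6.64)),-np.cos(np.radians(6.64)),0]);x=np.array([-y[1],y[0],0])
    D=P-t;s=D@y
    print(len(P),"s range",s.min(),s.max(),"x",np.median(D@x),"z top",np.percentile(D[:,2],[50,90]))
    for lo,hi in((-.08,-.055),(-.055,-.03),(.03,.055),(.055,.08)):
        k=(s>lo)&(s<hi)
        if k.sum()>5: print("  ",lo,k.sum(),"x",np.median(D[k]@x),"zc",np.percentile(D[k,2],[50,95]))
z=np.load("s3.npz");W=world(z["d"],z["K"],z["T"]);P=W.reshape(-1,3);
z2=np.load("w2.npz")
m=(np.hypot(P[:,0]-.508,P[:,1]+.244)<.1)&(P[:,2]>.04)&(P[:,2]<.095);print("side stand",cv2.minAreaRect(P[m][:,:2].astype(np.float32)*1000))
z=np.load("scene.npz");P=world(z["d"],z["K"],z["T"]).reshape(-1,3)
m=(np.hypot(P[:,0]-.508,P[:,1]+.244)<.1)&(P[:,2]>.04)&(P[:,2]<.095);print("scene stand",cv2.minAreaRect(P[m][:,:2].astype(np.float32)*1000))
```

```text
1039 s range -0.07004321301290135 -0.02681593886586348 x 0.0007653841771671036 z top [-0.00616263 -0.00513135]
   -0.08 339 x 0.0007888404688871564 zc [-0.00619005 -0.00492875]
   -0.055 615 x 0.000755790838989816 zc [-0.00615571 -0.00486208]
1094 s range 0.0245428704139759 0.069985920744953 x 0.0008188162979215571 z top [-0.00626247 -0.00506912]
   0.03 617 x 0.0007630614150869938 zc [-0.00627174 -0.0048682 ]
   0.055 335 x 0.000864131857264201 zc [-0.00626352 -0.00481771]
side stand ((509.488037109375, -243.3011932373047), (115.08834838867188, 61.36918640136719), 83.0572280883789)
scene stand ((507.6219482421875, -245.318359375), (109.07830047607422, 57.821205139160156), 82.16004943847656)
```

In the hand, the axle is centred to 0.1 mm, level, and 9.5 mm below the TCP. Now carry it over to above the stand.

```bash
python3 -m crank '[{"x":-0.1,"y":1.1,"z":-1,"turn":0},{"x":-0.2,"y":3,"z":-1.5,"turn":0},{"x":-0.2,"y":4,"z":-1.5,"turn":0},{"x":-0.3,"y":4,"z":0,"turn":0},{"x":-0.3,"y":4,"z":0,"turn":0}]' && python3 -m crank '[{"x":-0.3,"y":4,"z":0,"turn":0},{"x":-0.3,"y":4,"z":0,"turn":0},{"x":-0.3,"y":4,"z":0,"turn":0},{"x":-0.3,"y":4,"z":0,"turn":0},{"x":-0.3,"y":4,"z":0,"turn":0}]' && python3 -m crank '[{"x":-0.3,"y":4,"z":0,"turn":0},{"x":-0.2,"y":4,"z":0,"turn":0},{"x":-0.2,"y":4,"z":0,"turn":0},{"x":-0.1,"y":3,"z":0,"turn":0},{"x":0,"y":2,"z":0,"turn":0}]' && python3 -m crank '[{"x":0,"y":0,"z":0,"turn":0.1},{"x":0,"y":0,"z":0,"turn":0.143},{"x":0,"y":0,"z":0,"turn":0},{"x":0,"y":0,"z":0,"turn":0}]'
python3 - <<'E'
from w import *
im,W,H,p,M=look("w4")
P=W.reshape(-1,3);n=np.hypot(P[:,0]-.508,P[:,1]+.244)<.1
for a,b in((.006,.018),(.05,.095)):
    Q=P[n&(P[:,2]>a)&(P[:,2]<b)]; print(a,len(Q),rect(Q) if len(Q)>5 else'')
E
```

```text
time: 4.8
tool_pos: [0.4891, 0.1246, 0.2202]
tool_rot: [0.0, 0.998, 0.058, -0.0]
contact_force: [0.3, 0.2, -4.1]
gripper_width: 0.154
grasp_force: 60.8
time: 5.3
tool_pos: [0.4966, -0.0758, 0.2193]
tool_rot: [-0.0, 0.998, 0.058, -0.001]
contact_force: [0.5, 0.7, -4.2]
gripper_width: 0.149
grasp_force: 60.8
time: 5.8
tool_pos: [0.5083, -0.2458, 0.2192]
tool_rot: [-0.0, 0.998, 0.057, -0.001]
contact_force: [0.3, 0.9, -5.1]
gripper_width: 0.148
grasp_force: 60.8
time: 6.2
tool_pos: [0.5092, -0.2432, 0.2198]
tool_rot: [-0.0, 0.998, -0.062, -0.0]
contact_force: [0.1, 0.0, -3.5]
gripper_width: 0.153
grasp_force: 60.8
tcp [ 0.5092 -0.2432  0.2198] yaw(tool y) deg -97.1 F [ 0.1  0.  -3.5] z [-0.001  0.001 -1.   ]
0.006 7619 ((508.8034362792969, -245.6728057861328), (150.6908721923828, 110.36891174316406), 82.4377212524414)
0.05 1521 ((508.699951171875, -245.6309814453125), (108.63613891601562, 57.07185745239258), 82.45565795898438)
```

View pics/w4.png

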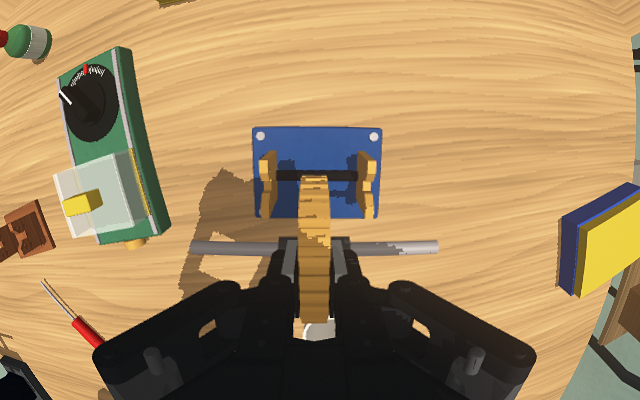

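The stand measures (0.5088, -0.2456) at 82.45°, with base and upright sizes matching those given. I'll correct by 2.4 mm, descend to the slot mouths, then to just above the floors.

```bash
python3 -m crank '[{"x":-0.06,"y":0.24,"z":2,"turn":0.008},{"x":0,"y":0,"z":4,"turn":0},{"x":0,"y":0,"z":3,"turn":0},{"x":0,"y":0,"z":2,"turn":0},{"x":0,"y":0,"z":0.5,"turn":0}]' && python3 -m crank '[{"x":0,"y":0,"z":0,"turn":0},{"x":0,"y":0,"z":0.8,"turn":0},{"x":0,"y":0,"z":0.8,"turn":0},{"x":0,"y":0,"z":0.7,"turn":0},{"x":0,"y":0,"z":0,"turn":0}]' && python3 -m crank '[{"x":0,"y":0,"z":0.25,"turn":0},{"x":0,"y":0,"z":0,"turn":0},{"x":0,"y":0,"z":0,"turn":0}]'
```

```text
time: 6.75
tool_pos: [0.5066, -0.2442, 0.1017]
tool_rot: [-0.002, 0.998, -0.066, -0.003]
contact_force: [-0.0, -0.7, -3.8]
gripper_width: 0.15
grasp_force: 60.5
time: 7.25
tool_pos: [0.5078, -0.2454, 0.081]
tool_rot: [-0.001, 0.998, -0.067, -0.001]
contact_force: [-0.8, 0.6, -5.0]
gripper_width: 0.153
grasp_force: 60.8
time: 7.55
tool_pos: [0.5088, -0.2459, 0.08]
tool_rot: [0.0, 0.998, -0.068, 0.0]
contact_force: [-0.3, 0.6, -3.2]
gripper_width: 0.15
grasp_force: 60.8
```

```bash
python3 -m crank '[{"x":0,"y":0,"z":0.15,"turn":0},{"x":0,"y":0,"z":0.1,"turn":0},{"x":0,"y":0,"z":0,"turn":0},{"x":0,"y":0,"z":0,"turn":0}]' && python3 -m crank '[{"x":0,"y":0,"z":0.1,"turn":0},{"x":0,"y":0,"z":0,"turn":0},{"x":0,"y":0,"z":0,"turn":0}]'&& python3 -m crank '[{"x":0,"y":0,"z":0.06,"turn":0},{"x":0,"y":0,"z":0,"turn":0},{"x":0,"y":0,"z":0,"turn":0}]'
```

```text
time: 7.95
tool_pos: [0.5086, -0.2458, 0.0773]
tool_rot: [-0.0, 0.998, -0.068, -0.0]
contact_force: [0.4, -0.1, -4.8]
gripper_width: 0.152
grasp_force: 60.8
time: 8.25
tool_pos: [0.5086, -0.2458, 0.0763]
tool_rot: [-0.0, 0.998, -0.068, -0.0]
contact_force: [-0.3, -0.1, -3.6]
gripper_width: 0.153
grasp_force: 60.8
time: 8.55
tool_pos: [0.5087, -0.2459, 0.0761]
tool_rot: [0.0, 0.998, -0.068, 0.0]
contact_force: [-1.5, 0.9, -0.8]
gripper_width: 0.151
grasp_force: 61.2
```

The weight is starting to transfer at TCP 0.0761, as predicted. One more small step, then check the force.

```bash
python3 -m crank '[{"x":0,"y":0,"z":0.05,"turn":0},{"x":0,"y":0,"z":0,"turn":0},{"x":0,"y":0,"z":0,"turn":0}]'
python3 - <<'E'
from h import *
z=[grab(n) for n in("side","scene")]
o=[]
for im,d,K,T in z:
    c=T[:3,:3]@np.array([.5088,-.2456,.07])+T[:3,3];u,v=(K@c/c[2])[:2].astype(int)
    o.append(cv2.resize(im[v-60:v+60,u-50:u+50],(400,480),interpolation=2))
save("c5.png",np.hstack(o))
print(manip.state()['contact_force'])
E
```

```text
time: 8.85
tool_pos: [0.5088, -0.2459, 0.076]
tool_rot: [0.0, 0.998, -0.068, 0.0]
contact_force: [-3.2, 1.7, 4.1]
gripper_width: 0.152
grasp_force: 61.9
[-3.23938923  1.84503733  5.82510335]
```

View pics/c5.png

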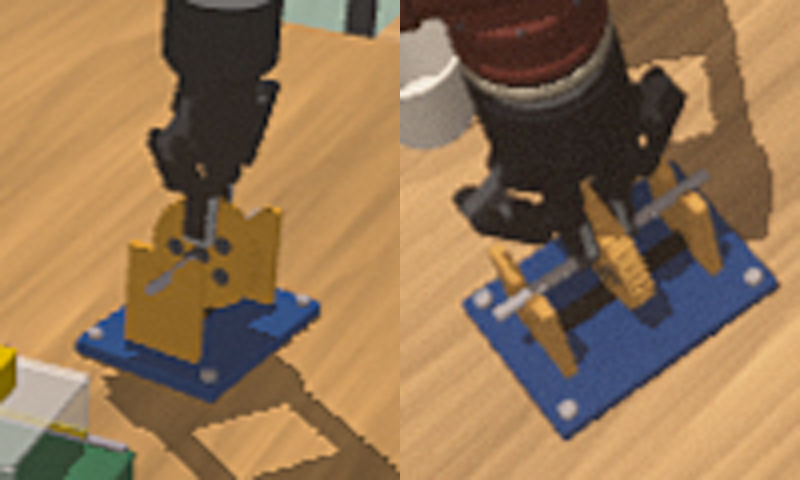

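Both axle ends sit in the slots with the wheel midway. The contact height (axle at about 66.5 mm) matches the slot floors. Release, retreat and check.

```bash
python3 -m crank '[{"x":0,"y":0,"z":0,"turn":0},{"x":0,"y":0,"z":0,"turn":0},{"x":0,"y":0,"z":0,"turn":0},{"x":0,"y":0,"z":0,"turn":0}]' 42 && python3 -m crank '[{"x":0,"y":0,"z":-1,"turn":0},{"x":0,"y":0,"z":-2,"turn":0},{"x":0,"y":0,"z":-4,"turn":0},{"x":0,"y":0,"z":-4,"turn":0},{"x":0,"y":0,"z":-2,"turn":0}]' && python3 -m crank '[{"x":0,"y":0,"z":0,"turn":0},{"x":0,"y":0,"z":0,"turn":0}]'
python3 - <<'E'
from w import *
im,W,H,p,M=look("w6")
P=W.reshape(-1,3);c=np.array([.5088,-.2456,0]);a=np.radians(82.45);y=np.array([np.cos(a),np.sin(a),0]);x=np.array([y[1],-y[0],0])
D=P-c;X=D@x;Y=D@y;z=P[:,2]
for lo,hi in((-.08,-.056),(-.044,-.02),(.02,.044),(.056,.08)):
    m=(Y>lo)&(Y<hi)&(abs(X)<.012)&(z>.055)&(z<.095); print(lo,m.sum(),np.median(X[m]),np.percentile(z[m],[50,90]))
m=(abs(Y)<.04)&(abs(X)<.045)&(z>.08)&(z<.12);print("wheel y",Y[m].min(),Y[m].max(),"zmax",np.percentile(z[m],99),"X",X[m].mean())
m=(abs(X)<.007)&(z>.055)&(z<.075);print("axle y",np.nanmin(Y[m&(abs(Y)<.09)]),np.nanmax(Y[m&(abs(Y)<.09)]))
E
```

```text
time: 9.35
tool_pos: [0.5087, -0.2459, 0.0751]
tool_rot: [0.0, 0.998, -0.068, 0.0]
contact_force: [0.5, 0.7, 0.7]
gripper_width: 0.42
grasp_force: 0.0
time: 9.85
tool_pos: [0.5102, -0.2469, 0.2107]
tool_rot: [0.002, 0.998, -0.068, 0.003]
contact_force: [-0.3, 0.1, 1.0]
gripper_width: 0.418
grasp_force: 0.0
time: 10.05
tool_pos: [0.5087, -0.2459, 0.2056]
tool_rot: [0.0, 0.998, -0.068, 0.0]
contact_force: [-0.7, 0.7, -1.0]
gripper_width: 0.421
grasp_force: 0.0
tcp [ 0.5087 -0.2459  0.2056] yaw(tool y) deg -97.75 F [-0.7  0.7 -1. ] z [ 0.001 -0.001 -1.   ]
-0.08 101 0.0003771850775949896 [0.06983629 0.07115726]
-0.044 179 0.00036992137885078456 [0.06998741 0.07107691]
0.02 212 6.0280636214039234e-05 [0.06996475 0.07115524]
0.056 131 -5.765600414222583e-05 [0.06985295 0.07123273]
wheel y -0.007376633684340551 0.006601883553466134 zmax 0.10720360703461083 X 0.005004282923252993
axle y -0.06984723997524725 0.07031505486231303
```

The wheel is seated: the axle tops are at 70 mm on both sides, it is centred to 0.4 mm, and the ends are at ±70 mm. Next, the knob.

```bash
python3 -m crank '[{"x":1.4,"y":-4.1,"z":0,"turn":0},{"x":1.4,"y":-4.1,"z":0,"turn":0},{"x":1.4,"y":-4.1,"z":0,"turn":0},{"x":1.4,"y":-4.1,"z":0,"turn":0},{"x":1.4,"y":-4.1,"z":0,"turn":0}]' && python3 -m crank '[{"x":1.5,"y":-4.1,"z":0,"turn":0},{"x":1.5,"y":-4,"z":0,"turn":0},{"x":0,"y":0,"z":0,"turn":-0.14},{"x":0,"y":0,"z":0,"turn":-0.14},{"x":0,"y":0,"z":0,"turn":-0.14}]' && python3 -m crank '[{"x":0,"y":0,"z":0,"turn":-0.14},{"x":0,"y":0,"z":0,"turn":-0.14},{"x":0,"y":0,"z":0,"turn":-0.13},{"x":0,"y":0,"z":0,"turn":0},{"x":0,"y":0,"z":0,"turn":0}]'
cat > kn.py <<'E'
from w import *
def knob(name,k0=(.646,.024)):
    im,W,H,p,M=look(name);x,y,z=W[...,0],W[...,1],W[...,2]
    r=np.hypot(x-k0[0],y-k0[1])
    red=(r<.06)&((H[...,0]<8)|(H[...,0]>172))&(H[...,1]>150)&(H[...,2]>90)&(z>.03)&(z<.06)
    bar=(r<.04)&(z>.066)&(z<.078)
    R=rect(W[bar]); print("bar",bar.sum(),R)
    c=np.array(R[0])/1000; 
    rp=W[red][:,:2]; print("red",red.sum(),rp.mean(0),"z",W[red][:,2].mean())
    dd=rp-c; rr=np.hypot(*dd.T); print("red r",rr.min(),rr.max(),"ang",np.degrees(np.arctan2(*dd.mean(0)[::-1])))
    wh=(H[...,1]<70)&(H[...,2]>130)&(r>.026)&(r<.04)&(z>.039)&(z<.048)
    dw=W[wh][:,:2]-c; 
    if len(dw): print("white",len(dw),dw.mean(0),"ang",np.degrees(np.arctan2(*dw.mean(0)[::-1])),"spread",np.degrees(np.arctan2(dw[:,1],dw[:,0])).std())
    g=(np.hypot(x-c[0]+.115,y-c[1]+.007)<.035)&(z>.103)&(z<.113)
    if g.sum()>20: print("grip",rect(W[g]))
    return im,W
E
python3 -c "
from kn import *
im,W=knob('w7')
save('c7.png',cv2.resize(im[60:320,150:490],(784,600),interpolation=2))"
```

```text
time: 10.6
tool_pos: [0.6049, -0.0503, 0.2025]
tool_rot: [-0.0, 0.998, -0.068, -0.002]
contact_force: [-0.3, 0.1, -0.3]
gripper_width: 0.423
grasp_force: 0.0
time: 11.1
tool_pos: [0.6451, 0.0248, 0.2021]
tool_rot: [-0.0, 0.989, 0.145, -0.002]
contact_force: [-0.5, -0.2, 0.7]
gripper_width: 0.414
grasp_force: 0.0
time: 11.6
tool_pos: [0.6454, 0.0241, 0.2033]
tool_rot: [-0.001, 0.941, 0.339, -0.001]
contact_force: [-0.3, 0.6, 0.3]
gripper_width: 0.418
grasp_force: 0.0
tcp [0.6454 0.0241 0.2033] yaw(tool y) deg -50.35 F [-0.3  0.6  0.3] z [-0.003  0.    -1.   ]
bar 1013 ((646.4334716796875, 24.375457763671875), (56.47391891479492, 15.10042953491211), 39.997314453125)
red 79 [0.69118553 0.02225556] z 0.04126833093195136
red r 0.03832910103940139 0.050571201430554255 ang -2.712063947861842
white 49 [0.02597167 0.01907687] ang 36.298258569032136 spread 13.966203649792352
grip ((532.1921997070312, 36.795841217041016), (18.766170501708984, 5.099179267883301), 5.653942108154297)
```

View pics/c7.png

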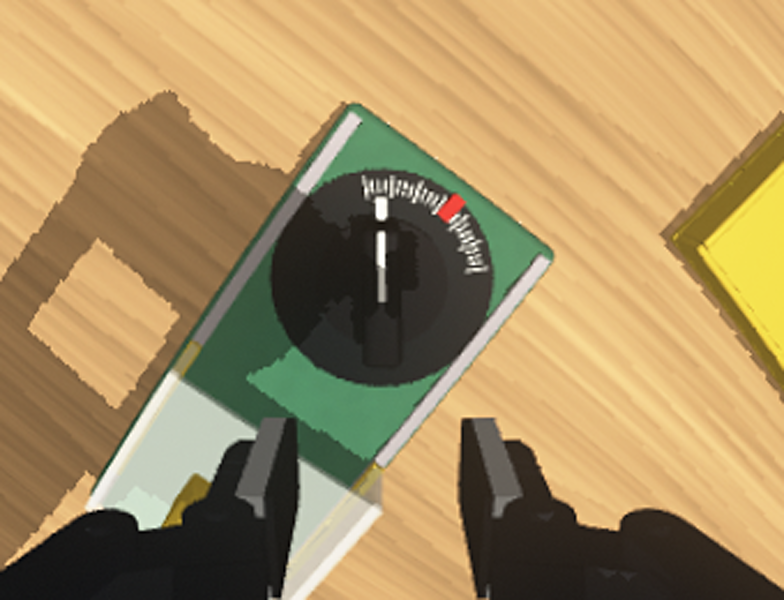

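The pointer and bar are at 40.0° and the red mark is at -2.7°, with its inner end 38.3 mm out as given, so the knob must turn about 0.745 rad clockwise. Descend and grip the bar.

```bash
python3 -m crank '[{"x":0.1,"y":0.04,"z":3,"turn":0},{"x":0,"y":0,"z":4,"turn":0},{"x":0,"y":0,"z":4,"turn":0},{"x":0,"y":0,"z":2,"turn":0},{"x":0,"y":0,"z":1,"turn":0}]' && python3 -m crank '[{"x":0,"y":0,"z":0.8,"turn":0},{"x":0,"y":0,"z":0.8,"turn":0},{"x":0,"y":0,"z":0,"turn":0},{"x":0,"y":0,"z":0,"turn":0},{"x":0,"y":0,"z":0,"turn":0}]' && python3 -m crank '[{"x":0,"y":0,"z":0,"turn":0},{"x":0,"y":0,"z":0,"turn":0},{"x":0,"y":0,"z":0,"turn":0},{"x":0,"y":0,"z":0,"turn":0}]' 0 && python3 -c "
from h import *
print(manip.state()['ft_torque'],manip.state()['joint_pos'])"
```

```text
time: 12.15
tool_pos: [0.645, 0.0246, 0.0614]
tool_rot: [-0.001, 0.941, 0.34, -0.003]
contact_force: [-0.1, -0.3, -0.0]
gripper_width: 0.423
grasp_force: 0.0
time: 12.65
tool_pos: [0.6481, 0.0244, 0.0505]
tool_rot: [0.0, 0.94, 0.34, 0.001]
contact_force: [-0.7, -0.7, -0.4]
gripper_width: 0.417
grasp_force: 0.0
time: 13.05
tool_pos: [0.6476, 0.0246, 0.0502]
tool_rot: [-0.0, 0.94, 0.34, 0.0]
contact_force: [-2.6, 0.4, 5.8]
gripper_width: 0.173
grasp_force: 60.0
[ 0.22110341  0.43094881 -0.09072781] [-7.69476385e-02  2.73036813e-01  1.68489274e+00  3.94787821e-04
  1.18302323e+00  7.98941431e-01]
```

```bash
python3 -m crank '[{"x":0,"y":0,"z":0,"turn":0.12},{"x":0,"y":0,"z":0,"turn":0.12},{"x":0,"y":0,"z":0,"turn":0.12},{"x":0,"y":0,"z":0,"turn":0.12},{"x":0,"y":0,"z":0,"turn":0.12}]' && python3 -m crank '[{"x":0,"y":0,"z":0,"turn":0.1},{"x":0,"y":0,"z":0,"turn":0.045},{"x":0,"y":0,"z":0,"turn":0},{"x":0,"y":0,"z":0,"turn":0},{"x":0,"y":0,"z":0,"turn":0}]' && python3 -m crank '[{"x":0,"y":0,"z":0,"turn":0},{"x":0,"y":0,"z":0,"turn":0},{"x":0,"y":0,"z":0,"turn":0}]' 42 && python3 -m crank '[{"x":0,"y":0,"z":-1,"turn":0},{"x":0,"y":0,"z":-3,"turn":0},{"x":0,"y":0,"z":-4,"turn":0},{"x":0,"y":0,"z":-2,"turn":0},{"x":0,"y":0,"z":0,"turn":0}]' && python3 -m crank '[{"x":0,"y":0,"z":0,"turn":0},{"x":0,"y":0,"z":0,"turn":0}]'
python3 -c "
from kn import *
im,W=knob('w8')
save('c8.png',cv2.resize(im[60:320,150:490],(784,600),interpolation=2))"
```

```text
time: 13.55
tool_pos: [0.648, 0.0237, 0.0503]
tool_rot: [0.001, 0.999, 0.045, 0.001]
contact_force: [-0.7, -2.2, 4.8]
gripper_width: 0.177
grasp_force: 59.9
time: 14.05
tool_pos: [0.648, 0.0235, 0.0503]
tool_rot: [0.001, 1.0, -0.025, 0.001]
contact_force: [-1.2, -3.6, 6.0]
gripper_width: 0.175
grasp_force: 59.9
time: 14.35
tool_pos: [0.6468, 0.0246, 0.0485]
tool_rot: [-0.0, 1.0, -0.025, -0.0]
contact_force: [0.5, -0.5, 1.1]
gripper_width: 0.421
grasp_force: 0.0
time: 14.85
tool_pos: [0.6502, 0.0244, 0.1551]
tool_rot: [0.0, 1.0, -0.025, 0.005]
contact_force: [0.4, 0.3, 0.0]
gripper_width: 0.419
grasp_force: 0.0
time: 15.05
tool_pos: [0.6461, 0.0245, 0.1473]
tool_rot: [-0.0, 1.0, -0.025, -0.002]
contact_force: [-0.3, 0.6, -0.4]
gripper_width: 0.423
grasp_force: 0.0
tcp [0.6461 0.0245 0.1473] yaw(tool y) deg -92.87 F [-0.3  0.6 -0.4] z [-0.003  0.    -1.   ]
bar 1601 ((646.7640380859375, 23.751344680786133), (16.597063064575195, 56.94447326660156), 87.69393920898438)
red 114 [0.69113467 0.0220318 ] z 0.041376360874751224
red r 0.038328376966068306 0.05026799869094136 ang -2.219331494660745
white 70 [ 0.03265139 -0.00044882] ang -0.7875238586757081 spread 7.821051150584819
```

View pics/c8.png

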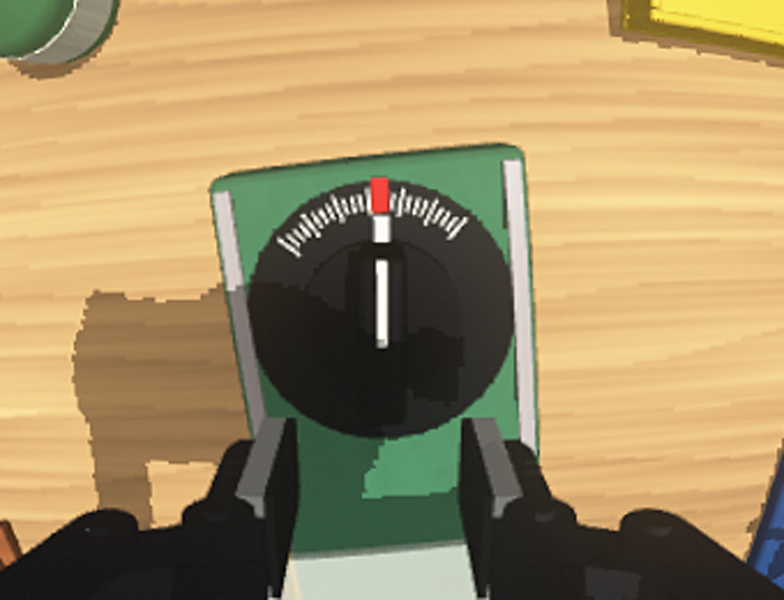

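The pointer now meets the red mark: in the crop the pointer is at (381,228) and the mark at (379,195), and by depth the bar is at -2.3° against about -2.5° for the mark. Next, over to the cover's yellow grip.

```bash
python3 -m crank '[{"x":-2,"y":0.2,"z":-1,"turn":0},{"x":-3.4,"y":0.4,"z":0,"turn":0},{"x":-3.4,"y":0.4,"z":0,"turn":0},{"x":-2.6,"y":0.3,"z":0,"turn":0},{"x":0,"y":0,"z":0,"turn":-0.11}]' 100 && python3 -m crank '[{"x":0,"y":0,"z":0,"turn":0},{"x":0,"y":0,"z":0,"turn":0},{"x":0,"y":0,"z":0,"turn":0}]'
python3 -c "
from w import *
im,W,H,p,M=look('w9')
P=W.reshape(-1,3);m=(np.hypot(P[:,0]-.532,P[:,1]-.017)<.04)&(P[:,2]>.103)&(P[:,2]<.113)
R=rect(P[m]);print(m.sum(),R,P[m][:,2].mean());d=np.r_[np.array(R[0])/1000,p[2]]-p;print('tool shift cm',d@M*100)
"
```

```text
time: 15.6
tool_pos: [0.5289, 0.0174, 0.1566]
tool_rot: [-0.0, 1.0, 0.031, -0.003]
contact_force: [-0.2, 0.6, 0.1]
gripper_width: 0.998
grasp_force: 0.0
time: 15.9
tool_pos: [0.5329, 0.0172, 0.1587]
tool_rot: [-0.0, 1.0, 0.029, -0.0]
contact_force: [-0.1, 0.7, -0.5]
gripper_width: 1.001
grasp_force: 0.0
tcp [0.5329 0.0172 0.1587] yaw(tool y) deg -86.65 F [-0.1  0.7 -0.5] z [-0.001  0.    -1.   ]
1859 ((531.96728515625, 16.773937225341797), (19.89866828918457, 44.46500015258789), 3.5071070194244385) 0.10792321268378585
tool shift cm [-9.88724873e-02  3.22461623e-02  7.74126205e-05]
```

The grip block is at (0.532, 0.0168), 19.9 × 44.5 mm, at 3.5°, which matches its given size. Descend and close on it.

```bash
python3 -m crank '[{"x":-0.1,"y":0.03,"z":2.5,"turn":0},{"x":0,"y":0,"z":2.5,"turn":0},{"x":0,"y":0,"z":2,"turn":0},{"x":0,"y":0,"z":0.8,"turn":0},{"x":0,"y":0,"z":0,"turn":0}]' && python3 -m crank '[{"x":0,"y":0,"z":0,"turn":0},{"x":0,"y":0,"z":0,"turn":0},{"x":0,"y":0,"z":0,"turn":0},{"x":0,"y":0,"z":0,"turn":0},{"x":0,"y":0,"z":0,"turn":0}]' 0
```

```text
time: 16.45
tool_pos: [0.5309, 0.0169, 0.0797]
tool_rot: [-0.0, 1.0, 0.03, -0.002]
contact_force: [-0.7, -0.1, 0.1]
gripper_width: 0.999
grasp_force: 0.0
time: 16.95
tool_pos: [0.5329, 0.0168, 0.0829]
tool_rot: [0.0, 1.0, 0.03, 0.001]
contact_force: [0.1, 1.1, 5.7]
gripper_width: 0.502
grasp_force: 62.9
```

```bash
python3 -m crank '[{"x":0.8,"y":0,"z":0,"turn":0},{"x":1.5,"y":0,"z":0,"turn":0},{"x":1.5,"y":0,"z":0,"turn":0},{"x":1.5,"y":0,"z":0,"turn":0},{"x":1.5,"y":0,"z":0,"turn":0}]' && python3 -m crank '[{"x":1.5,"y":0,"z":0,"turn":0},{"x":1.5,"y":0,"z":0,"turn":0},{"x":0.8,"y":0,"z":0,"turn":0},{"x":0.4,"y":0,"z":0,"turn":0},{"x":0,"y":0,"z":0,"turn":0}]' && python3 -m crank '[{"x":0.2,"y":0,"z":0,"turn":0},{"x":0.2,"y":0,"z":0,"turn":0},{"x":0,"y":0,"z":0,"turn":0}]'
```

```text
time: 17.45
tool_pos: [0.6008, 0.0208, 0.0829]
tool_rot: [0.0, 1.0, 0.03, 0.001]
contact_force: [-3.2, 0.6, 8.8]
gripper_width: 0.5
grasp_force: 63.2
time: 17.95
tool_pos: [0.6433, 0.0233, 0.0829]
tool_rot: [0.0, 1.0, 0.03, 0.002]
contact_force: [0.1, 0.7, 5.0]
gripper_width: 0.502
grasp_force: 63.1
time: 18.25
tool_pos: [0.6465, 0.0235, 0.0829]
tool_rot: [0.0, 1.0, 0.03, 0.001]
contact_force: [-1.0, -0.3, 6.4]
gripper_width: 0.504
grasp_force: 63.1
```

```bash
python3 -m crank '[{"x":0.1,"y":0,"z":0,"turn":0},{"x":0.1,"y":0,"z":0,"turn":0},{"x":0,"y":0,"z":0,"turn":0}]' && python3 -m crank '[{"x":0.15,"y":0,"z":0,"turn":0},{"x":0,"y":0,"z":0,"turn":0}]'
```

```text
time: 18.55
tool_pos: [0.6475, 0.0236, 0.0828]
tool_rot: [0.0, 1.0, 0.03, -0.0]
contact_force: [-6.3, 0.5, 8.0]
gripper_width: 0.506
grasp_force: 63.5
time: 18.75
tool_pos: [0.6476, 0.0236, 0.0829]
tool_rot: [0.0, 1.0, 0.03, -0.002]
contact_force: [-11.8, 0.2, 12.0]
gripper_width: 0.504
grasp_force: 63.9
```

The force is rising with no further travel, so the cover is at its stop, 115 mm from where it began, as predicted. Release, retreat and verify everything.

```bash
python3 -m crank '[{"x":0,"y":0,"z":0,"turn":0},{"x":0,"y":0,"z":0,"turn":0},{"x":0,"y":0,"z":0,"turn":0},{"x":0,"y":0,"z":0,"turn":0}]' 100 && python3 -m crank '[{"x":0,"y":0,"z":-1,"turn":0},{"x":0,"y":0,"z":-3,"turn":0},{"x":0,"y":0,"z":-4,"turn":0},{"x":-3,"y":0,"z":-4,"turn":0},{"x":-4,"y":0,"z":-1,"turn":0}]' && python3 -m crank '[{"x":0,"y":0,"z":0,"turn":0},{"x":0,"y":0,"z":0,"turn":0}]'
python3 -c "
from w import *
im,W,H,p,M=look('w10')
P=W.reshape(-1,3);m=(np.hypot(P[:,0]-.647,P[:,1]-.024)<.04)&(P[:,2]>.103)&(P[:,2]<.113)
print('grip',rect(P[m]))
s,d,K,T=grab('scene');o=s[150:320,170:440]
save('c10.png',np.vstack([cv2.resize(im[40:260,150:490],(464,300),interpolation=2),cv2.resize(o,(464,292),interpolation=2)]))
"
```

```text
time: 19.15
tool_pos: [0.649, 0.0238, 0.0809]
tool_rot: [-0.0, 1.0, 0.03, -0.0]
contact_force: [-0.3, -0.3, 0.0]
gripper_width: 0.998
grasp_force: 0.0
time: 19.65
tool_pos: [0.5823, 0.0193, 0.2185]
tool_rot: [0.001, 1.0, 0.03, 0.005]
contact_force: [-0.1, 1.4, 0.3]
gripper_width: 1.001
grasp_force: 0.0
time: 19.85
tool_pos: [0.5791, 0.0196, 0.2123]
tool_rot: [0.0, 1.0, 0.03, 0.001]
contact_force: [-0.2, 0.1, -0.6]
gripper_width: 1.001
grasp_force: 0.0
tcp [0.5791 0.0196 0.2123] yaw(tool y) deg -86.58 F [-0.2  0.1 -0.6] z [ 0.002 -0.    -1.   ]
grip ((646.2523803710938, 24.01890754699707), (18.6867618560791, 44.015445709228516), 3.457613945007324)
```

View pics/c10.png

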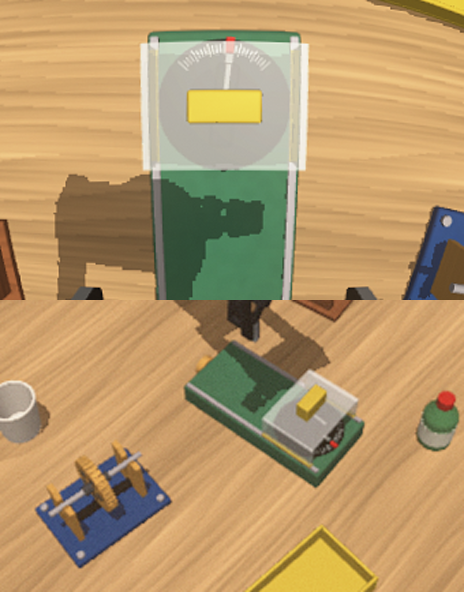

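The cover is centred over the knob to within 0.2 mm. The pointer meets the red mark at (229,45), the wheel sits in the stand, and the other things are in place.

```bash
python3 -c "
from plant import manip
print(manip.job_done())"
```

```text
the job is handed in; nothing more can be done
None
```

The job is handed in, though no verdict came back: the wheel is seated midway in the stand, the knob's pointer is at the red mark to within about 0.5°, and the cover is fully home against its stop, at about 20 s of the 64 s allowed.

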